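# Load the tint vial and set the dose dial by clicks

### The arm

A 6-joint arm with a two-finger parallel gripper is mounted at the origin on the work surface. World frame = base frame: x ahead of the robot, y to its left, z up, the work surface at z = 0. Lengths are in m, angles in rad, forces in N, time in s.
With the tool pointing down it reaches from about 0.25 to 0.8 m from the base axis. Payload 8.5 kg.
Tool frame: the origin (TCP) lies between the finger pads; the fingertips stand 8 mm ahead of it and the grasp point (between the pads) lies 11 mm behind it; z points along the fingers, y is the line along which they close (so a half turn about z gives the same grasp; the last joint's range is limited). The gripper opens to 85 mm and grips with 20 to 120 N. Pads are 22 mm wide; open, the fingers measure 114 mm over their backs; the gripper's body (76 mm by 85 mm) begins 54 mm behind the grasp point. The pads swing forward as they close: fully open they stand 13 mm farther back than shut.
Start: joints at [1.242, 0.238, -0.013, 1.319, 0, 1.571], TCP at [0.17, 0.497, 0.239] pointing down, gripper open.
Joint ranges: [-2.66, 2.66], [-1.03, 1.9], [-1.14, 1.46], [-1.82, 2.27], [-1.45, 1.34], [-3.14, 3.14]. Speed limits (rad/s): [2.22, 2.22, 2.79, 3.14, 3.14, 3.14].

### API

Orientations are given as a rotation vector (axis times angle).
In Python, from plant import observe, eyes, order, finder gives the robot as it stands.
- The arm moves only by the tool step_arm, never from a script. Its arguments are lists of equal length, an entry for each row: "slide": the shift along the tool's x, y, z in mm, a list of three; "rot": the turn, a rotation vector about the tool's x, y, z in rad, a list of three. A call has 1 to 5 rows; each row shifts and turns the commanded pose from where the row before left it, along the tool's axes as they then stand; what a row does not reach is not made up. A row lasts 1/12 s, in which the tool goes at most 41.7 mm and 7.16 degrees, less where a joint would pass 70% of its speed; a pose out of reach is approached as far as the arm can. A call is refused whole if a number of a shift passes 41.7 or a number of a turn 0.125, either way. A call with a gripper value outside its range is refused whole. "grip" is the opening, from 0 (shut) to 1 (fully open), set as the call begins (left out, the last holds). The fingers move at their own pace and stop on an object; "newtons" is the grip in N (left out, the last holds). Time passes only in rows, so rows that do not move let the fingers close. It gives the time, the measured TCP pose, the force and the opening at its end, in the units of the state.
- observe(): the state, without advancing time (a new reading comes with each control period).
- eyes.capture(name): name is "side" or "top" or "wrist"; returns (picture, depth): 384x512x3 uint8, red, green, blue; 384x512 float32, m along the optical axis (not along the pixel's ray), 0 where there is no reading.
- eyes.camera_model(name): a dict with "K" (3x3 intrinsics, pixels), "k1" (the pictures are not rectified: a ray, as slopes to the right and down, at radius r is drawn at 1 + k1 r^2 times it, then the intrinsics apply), "view" (4x4, takes a point from world to camera coordinates); the wrist camera has in their place "mount" (4x4, takes a point from camera to tool coordinates, whose origin is the TCP and whose axes are the flange's). Camera axes: x right, y down, z forward; pixel columns grow to the right and rows downward; lengths in m; the calibration is good to about 2 mm. A picture is of the moment at which its call begins: read the wrist's pose just before it. camera_model takes no time and is no camera call.
- order.job_done(): hands the job in, once; it reports no verdict.
Trained networks look in the newest picture that a camera, given by its name, has taken for a name from the list of things; names that differ only in an ending like _2 or _b are one class to them, and where a whole thing is asked for, a point or a joint stands for the part that bears it (a point fixed in the world has none). Each returns a list of dicts, best first, with "conf" (0 to 1); they miss things now and then, are a little off and sometimes report something else, mostly with a low value. They report only what shows in the picture. A call takes as long as a camera call. They do not tell look-alikes from the thing itself.
- finder.spot_in(camera, name): "extent" ([left, top, width, height] in pixels, round what is visible of it).
- finder.pinpoint(camera, name): "centre" ([column, row] in pixels: a listed point, or the origin of a listed thing).
The state is a dict: "t": time; "joints": joint angles; "qvel": joint speeds; "joint_efforts": joint torques, N m; "eef_pos": TCP position; "orientation": TCP orientation; "force": force on the tool from outside, world axes, zero at the start; "torque": the same for the moment, N m; "gripper_width": finger opening in m.
Only numpy, scipy, OpenCV 4.12 (cv2) and the standard library are available. Lean on these libraries where they do the work, as an engineer would, in place of code of your own. Each camera call takes 0.05 s, during which the arm holds its last target. There are 200 camera calls.

### The job

Take the tall vial from the rack and stand it fully home in the open port on the tint dispenser's deck. Then turn the dose dial clockwise all the way to its stop, and from there back it off exactly four clicks and let go. Leave everything else where it stands.

Things in the scene. Friction and masses are not known exactly. Their poses are not given: they have to be found in the camera images.
- tall_vial_mid (a point): Centre (half-way up) of the tall vial: amber tube 21 mm across, 95 mm tall over all, whose top 30 mm is a white cap 23 mm across; z along the vial, upwards. About 45 g (30 to 65 g). It starts upright in one of the rack's three holes, its foot 10 mm above the table, so its top 60 mm stand out of the rack; hold it by the cap (32 mm above this point is the cap's middle).
- port (a point): Centre of the mouth of the vial port, a vertical blind hole 25 mm across and 42 mm deep in the dispenser's flat white deck, 123 mm above the table; z up. Mouth level with the deck. With a vial fully home, its centre is 5.5 mm above this point.
- dial_grip (a point): Point on the dose dial's axis at the height to grip. z points out of the sloped panel along the dial's axis (tilted 35 degrees from vertical, towards the dispenser's front); x points along the winged grip to its pointed nose. Black dial: winged grip 50 mm long, 14 mm thick, from 11 to 47 mm above the panel face, on a round skirt 62 mm across and 11 mm high; this point is 34 mm above the panel face. Approach along the axis, with 35 degrees of tilt.
- dial (a joint): Dose dial's angle (rad) about its outward axis: 0 at the clockwise stop (facing the panel; nose up the slope, at the long tick), growing counter-clockwise to 5.3. Clicks into a notch every 30 degrees (0.524 rad), notch 0 at the stop; ticks mark the notches. A click takes about 0.16 N m; let go between notches, it snaps to the nearest. Rigid stop. Starts three to five clicks from it.
- dispenser: Tint dispenser, fixed to the table: white box 220 mm (its x) by 260 mm (its y); origin at the centre of its underside, x from its sloped front to its rear. It stands side-on to the robot, its front facing left (+y). The grey panel rises at 35 degrees from 45 mm high at the front (x -110 mm) to the deck, which is flat and 123 mm high from x 0 to 110 mm. Dial axis meets the panel at x -55, y +45, z 84 mm; port at x 55, y -65 mm.
- rack: Plywood vial rack fixed to the table, 70 mm (its x) by 190 mm (its y), 45 mm high, origin at the centre of its underside. Three holes 24 mm across, 35 mm deep, at y -60, 0 and 60 mm. They hold the tall vial and two short ones, in any order.
- short_vial_a_mid (a point): Centre of a short vial in the rack, 65 mm tall, otherwise like the tall one. Stays.
- short_vial_b_mid (a point): Centre of the other short vial. Stays.
- round_tub: Bystander: round lidded paint tub, 110 mm across, 115 mm high; origin under its centre.
- flat_tub: Bystander: rectangular lidded paint tub, 110 by 170 mm, 89 mm high; origin under its centre.
- mixing_cup: Bystander: grey cup, 80 mm across, 100 mm high; origin under its centre.
- brush: Bystander: paint brush about 200 mm long lying on the table.
- scraper: Bystander: filling spatula about 280 mm long lying on the table.
- tub_lid: Bystander: white disc lid, 100 mm across, 10 mm thick, lying on the rectangular tub.
Things that resemble listed ones, but are neither listed nor needed, are in the scene too. What is shaped like the part that bears tall_vial_mid but purple or red is not meant.

How it is judged:
By the outcome, as a careful person would: the job done as asked, in the order asked, and still so for the second after the job is handed in, with the robot touching nothing.
It also fails if it takes over 72 s, if anything falls off the work surface, if the arm or the gripper's body presses on something with over 40 N, if the wrist force passes 120 N, or if a joint passes its speed limit or range.

## Working session

There is one attempt and no reset: what is moved stays moved. The work goes in short steps, Python scripts to look and compute and a tool call to move; the robot and the scene stay as the last step left them, time stands still between calls to the robot, and variables do not carry over. Pictures are saved under pics/ and viewed, on a budget of 10 in all, crops included, one or two more only if the job needs it, and the job is handed in when it is done.

Besides the shell and the picture viewer there is one more tool, called after ">>>" as name(argument=value, ...), one argument or row to a line, values as JSON. step_arm: Moves the arm, as the interface text tells. Its arguments: {"type":"object","properties":{"slide":{"type":"array","items":{"type":"array","items":{"type":"number"}}},"rot":{"type":"array","items":{"type":"array","items":{"type":"number"}}},"grip":{"type":"number"},"newtons":{"type":"number"}},"required":["slide","rot"]}

```bash
mkdir -p pics; ls
cat > h.py <<'E'
import numpy as np, cv2
from scipy.spatial.transform import Rotation as R
from plant import observe, eyes, order, finder
def cam(name,st=None):
    m=eyes.camera_model(name); K=np.array(m['K']);
    if 'view' in m: T=np.linalg.inv(np.array(m['view']))
    else:
        W=np.eye(4);W[:3,:3]=R.from_rotvec(st['orientation']).as_matrix();W[:3,3]=st['eef_pos'];T=W@np.array(m['mount'])
    return K,m['k1'],T
def ray(C,uv):
    K,k1,T=C
    s=cv2.undistortPoints(np.array([[uv]],float),K,np.array([k1,0,0,0,0.]))[0,0]
    return T[:3,3],T[:3,:3]@np.array([s[0],s[1],1])
def at_z(C,uv,z):
    o,d=ray(C,uv); return o+d*(z-o[2])/d[2]
def at_d(C,uv,depth):
    o,d=ray(C,uv); return o+d*depth
def proj(C,p):
    K,k1,T=C; q=np.linalg.inv(T)@np.append(p,1)
    return cv2.projectPoints(q[:3].reshape(1,1,3),np.zeros(3),np.zeros(3),K,np.array([k1,0,0,0,0.]))[0][0,0]
E
python3 - <<'E'
from h import *
s=observe();print(s)
ims=[]
for n in ['side','top']:
    im,d=eyes.capture(n); np.savez(f'pics/{n}0.npz',im=im,d=d); cv2.imwrite(f'pics/{n}0.png',cv2.cvtColor(im,cv2.COLOR_RGB2BGR))
    C=cam(n)
    print(n,C[2].round(3).tolist(),C[1],C[0][0,0])
    for t in ['tall_vial_mid','short_vial_a_mid','port','dial_grip','dispenser','rack']:
        print(t,[(np.round(r['centre'],1).tolist(),round(r['conf'],2)) for r in finder.pinpoint(n,t)])
E
```

```text
pics
{'t': 0.0, 'joints': array([ 1.24198512e+00,  2.38805426e-01, -1.42401004e-02,  1.31917697e+00,
       -2.57075562e-06,  1.57076482e+00]), 'qvel': array([-0.00042955, -0.00032039,  0.00127033, -0.00011488,  0.00172747,
        0.00068386]), 'joint_efforts': array([-2.21305027e-04, -5.38780975e+01,  3.46436155e+01,  1.85658509e-02,
       -5.57448573e-05,  5.08685787e-06]), 'eef_pos': array([0.1694081 , 0.49650852, 0.23867018]), 'orientation': array([-5.14085101e-01, -3.09901037e+00,  2.21050638e-03]), 'force': array([0.03255726, 0.2261706 , 0.12791632]), 'torque': array([ 0.02798274, -0.01241133,  0.03360207]), 'gripper_width': 0.08547589518640725}
side [[0.994, -0.067, 0.087, 0.442], [-0.11, -0.608, 0.787, -0.844], [-0.0, -0.791, -0.611, 0.753], [0.0, 0.0, 0.0, 1.0]] -0.060757441044171065 438.8615974463032
tall_vial_mid [([234.6, 257.2], 0.79), ([246.3, 290.3], 0.62), ([262.5, 258.0], 0.59), ([255.5, 172.7], 0.39)]
short_vial_a_mid [([254.5, 322.1], 0.57), ([261.6, 132.0], 0.16)]
port [([255.7, 168.8], 0.64)]
dial_grip [([304.0, 148.8], 0.88)]
dispenser [([284.9, 198.2], 0.6)]
rack [([253.1, 328.6], 0.97)]
top [[-0.013, -0.991, 0.131, 0.391], [-1.0, 0.015, 0.012, 0.002], [-0.014, -0.131, -0.991, 1.085], [0.0, 0.0, 0.0, 1.0]] 0.02781914910664437 378.4480790439779
tall_vial_mid [([363.5, 207.1], 0.48), ([325.2, 212.1], 0.46), ([326.6, 190.9], 0.44), ([229.6, 164.3], 0.39)]
short_vial_a_mid [([381.7, 204.2], 0.6), ([153.9, 135.0], 0.35), ([203.9, 132.6], 0.3)]
port [([244.1, 182.3], 0.85)]
dial_grip [([203.6, 130.0], 0.81)]
dispenser [([230.8, 163.9], 0.7), ([129.9, 235.5], 0.7), ([205.9, 133.4], 0.52)]
rack [([379.2, 204.8], 0.63)]
```

Run:
```python
import cv2,numpy as np
a=cv2.imread('pics/side0.png');b=cv2.imread('pics/top0.png')
cv2.imwrite('pics/v1.png',cv2.resize(a,(800,600),interpolation=cv2.INTER_CUBIC))
cv2.imwrite('pics/v2.png',cv2.resize(b,(800,600),interpolation=cv2.INTER_CUBIC))
```

```text
(no output)
```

View pics/v1.png

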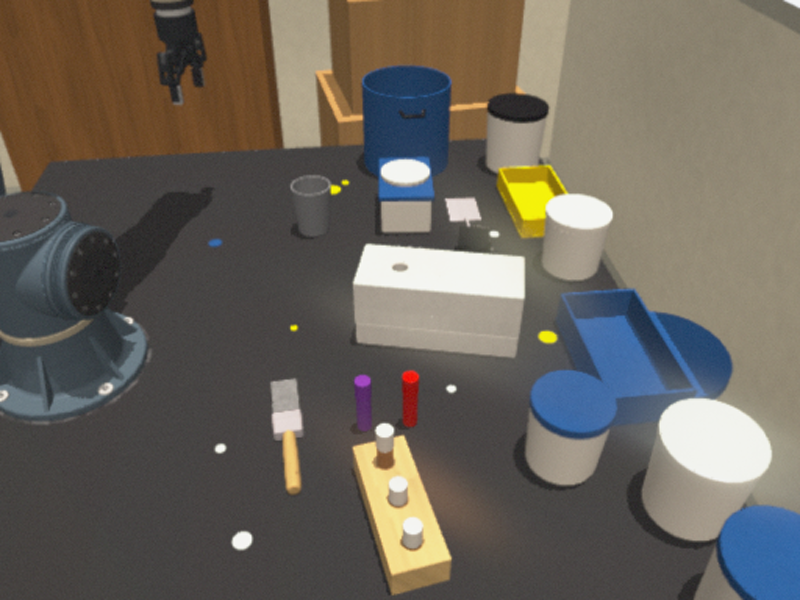

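View pics/v2.png

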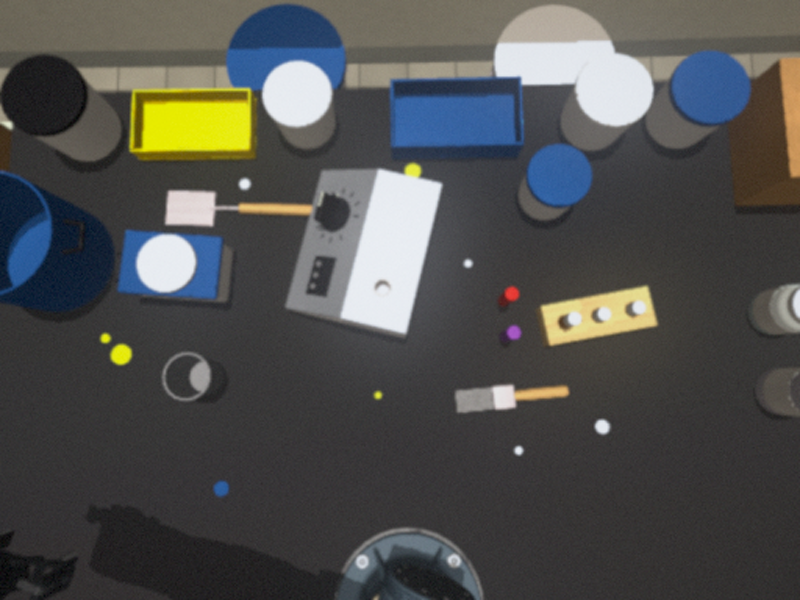

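The side view shows the tall vial at (246,275): amber body standing proud, in the rack hole nearest the dispenser. What it could be mistaken for: purple tube (233,258), red tube (262,258), and short vials (254,315) and (264,341) in the rack. In the top view its cap is at (366,204), the port at (244,184) and the dial at (212,135). I choose the amber one at (246,275).

Run:
```python
from h import *
for n,zs in [('top',{'cap':(366,204)}),('side',{'cap':(246,277)})]:
    D=np.load(f'pics/{n}0.npz');im=D['im'];d=D['d'];C=cam(n)
    # point cloud
    vv,uu=np.mgrid[0:384,0:512]
    pts=cv2.undistortPoints(np.stack([uu,vv],-1).reshape(-1,1,2).astype(float),C[0],np.array([C[1],0,0,0,0.])).reshape(384,512,2)
    P=np.dstack([pts,np.ones((384,512))])*d[...,None]@C[2][:3,:3].T+C[2][:3,3]
    ok=d>0
    np.save(f'pics/{n}P.npy',P)
    u,v=zs['cap']
    w=(abs(uu-u)<12)&(abs(vv-v)<12)&ok
    t=w&(P[...,2]>0.098)&(P[...,2]<0.115)
    print(n,'captop',t.sum(),np.median(P[t],0).round(4),P[t].min(0).round(4),P[t].max(0).round(4))
    # deck
    k=ok&(abs(P[...,2]-0.123)<.004)&(im.min(-1)>120)&(P[...,0]>.3)&(P[...,0]<.75)&(P[...,1]<.25)&(P[...,1]>-.1)
    k=cv2.morphologyEx(k.astype(np.uint8),cv2.MORPH_OPEN,np.ones((3,3)))
    c=max(cv2.findContours(k,cv2.RETR_EXTERNAL,cv2.CHAIN_APPROX_NONE)[0],key=cv2.contourArea)
    xy=np.array([at_z(C,q[0],.123)[:2] for q in c],np.float32)
    r=cv2.minAreaRect(xy); print('deck',r, 'medz',np.median(P[k>0][:,2]))
    port=[q['centre'] for q in finder.pinpoint(n,'port')] if 0 else None
C=cam('top'); print('port top',at_z(C,(244.1,182.3),.123),'dial',at_z(C,(203.6,130),.112),'cap',at_z(C,(365.5,204),.105))
C=cam('side'); print('port side',at_z(C,(255.7,168.8),.123),'cap mid',at_z(C,(246.3,290.3),.0575))
```

```text
top captop 67 [ 0.4829 -0.2822  0.1036] [ 0.4722 -0.2926  0.0981] [ 0.4936 -0.2725  0.107 ]
deck ((0.6005936861038208, 0.017839878797531128), (0.11263330280780792, 0.2596469223499298), 75.68897247314453) medz 0.12205761611100863
side captop 108 [ 0.4844 -0.2834  0.1043] [ 0.4736 -0.2944  0.0982] [ 0.4952 -0.269   0.1068]
deck ((0.6013727784156799, 0.0176868736743927), (0.11809646338224411, 0.2602057456970215), 75.49618530273438) medz 0.12360513788510646
port top [0.54145963 0.03442997 0.123     ] dial [0.68505247 0.140768   0.112     ] cap [ 0.48280752 -0.27806311  0.105     ]
port side [0.54012694 0.04211497 0.123     ] cap mid [ 0.48546006 -0.28062128  0.0575    ]
```

>>> step_arm(
  slide=[
    [-26,-30,0],
    [-26,-30,0],
    [-26,-30,0],
    [-26,-30,0],
    [-26,-30,0],
  ],
  rot=[
    [0,0,0],
    [0,0,0],
    [0,0,0],
    [0,0,0],
    [0,0,0],
  ],
  grip=0.7,
  newtons=40,
)

```text
t: 1.12
eef_pos: [0.2442, 0.3113, 0.2393]
orientation: [0.513, 3.099, 0.0]
force: [1.4, -0.5, 0.7]
gripper_width: 0.06
```

>>> step_arm(
  slide=[
    [-26,-30,0],
    [-26,-30,0],
    [-26,-30,0],
    [-26,-30,0],
    [-26,-30,0],
  ],
  rot=[
    [0,0,0],
    [0,0,0],
    [0,0,0],
    [0,0,0],
    [0,0,0],
  ],
)

```text
t: 1.53
eef_pos: [0.3189, 0.1272, 0.2397]
orientation: [0.513, 3.098, 0.001]
force: [0.7, 0.4, 0.0]
gripper_width: 0.0598
```

>>> step_arm(
  slide=[
    [-26,-30,0],
    [-26,-30,0],
    [-26,-30,0],
    [-26,-30,0],
    [-26,-30,0],
  ],
  rot=[
    [0,0,0],
    [0,0,0],
    [0,0,0],
    [0,0,0],
    [0,0,0],
  ],
)

```text
t: 1.95
eef_pos: [0.3936, -0.0572, 0.2396]
orientation: [0.515, 3.098, 0.0]
force: [1.7, 1.5, -0.0]
gripper_width: 0.0597
```

>>> step_arm(
  slide=[
    [-26,-30,0],
    [-26,-30,0],
    [-26,-30,0],
    [-26,-30,0],
    [0,0,0],
  ],
  rot=[
    [0,0,0],
    [0,0,0],
    [0,0,0],
    [0,0,0],
    [0,0,0],
  ],
)

```text
t: 2.37
eef_pos: [0.4553, -0.2077, 0.2386]
orientation: [0.52, 3.097, -0.003]
force: [-1.9, 1.5, -1.2]
gripper_width: 0.06
```

>>> step_arm(
  slide=[
    [0,0,0],
    [0,0,0],
    [0,0,0],
    [0,0,0],
    [0,0,0],
  ],
  rot=[
    [0,0,0.12],
    [0,0,0.12],
    [0,0,0.12],
    [0,0,0.12],
    [0,0,0.12],
  ],
)

```text
t: 2.78
eef_pos: [0.453, -0.2022, 0.2393]
orientation: [-1.416, -2.804, 0.0]
force: [-0.7, -0.5, 0.7]
gripper_width: 0.0598
```

>>> step_arm(
  slide=[
    [0,0,0],
    [0,0,0],
    [0,0,0],
    [0,0,0],
    [0,0,0],
  ],
  rot=[
    [0,0,0.12],
    [0,0,0.12],
    [0,0,0.12],
    [0,0,0.12],
    [0,0,0],
  ],
)

```text
t: 3.2
eef_pos: [0.453, -0.2021, 0.2394]
orientation: [2.041, 2.388, -0.0]
force: [-0.1, -0.6, -0.1]
gripper_width: 0.0599
```

Run:
```python
from h import *
s=observe();im,d=eyes.capture('wrist');C=cam('wrist',s);print(s['joints'].round(3))
cv2.imwrite('pics/w1.png',cv2.cvtColor(im,cv2.COLOR_RGB2BGR))
print(C[2].round(3).tolist(),C[0][0,0],C[1])
p=proj(C,np.array([.483,-.281,.105]));print('pred',p)
for t in ['tall_vial_mid','short_vial_a_mid']:
    print(t,[(np.round(r['centre'],1).tolist(),round(r['conf'],2),at_z(C,r['centre'],.0575).round(4)) for r in finder.pinpoint('wrist',t)])
vv,uu=np.mgrid[0:384,0:512]
pts=cv2.undistortPoints(np.stack([uu,vv],-1).reshape(-1,1,2).astype(float),C[0],np.array([C[1],0,0,0,0.])).reshape(384,512,2)
P=np.dstack([pts,np.ones((384,512))])*d[...,None]@C[2][:3,:3].T+C[2][:3,3]
t=(d>0)&(abs(P[...,2]-.105)<.004)&(abs(P[...,0]-.483)<.03)&(abs(P[...,1]+.281)<.03)
print(t.sum(),P[t].min(0),P[t].max(0),np.median(P[t],0))
cc=cv2.minEnclosingCircle(np.argwhere(t)[:,::-1].astype(np.float32));print(cc,at_z(C,cc[0],.105))
R_=R.from_rotvec(s['orientation']).as_matrix();print(R_.round(3))
```

```text
[-0.42   0.188 -0.078  1.304 -0.     0.995]
[[0.988, 0.149, 0.046, 0.441], [0.156, -0.942, -0.297, -0.127], [-0.001, 0.3, -0.954, 0.373], [0.0, 0.0, 0.0, 1.0]] 316.7270239804892 -0.014265086161423801
pred [270.80983834 264.09847888]
tall_vial_mid [([266.7, 242.7], 0.77, array([ 0.4813, -0.2826,  0.0575])), ([325.7, 157.1], 0.73, array([ 0.524 , -0.1788,  0.0575])), ([265.8, 153.9], 0.69, array([ 0.4636, -0.1851,  0.0575]))]
short_vial_a_mid [([272.1, 283.5], 0.82, array([ 0.4963, -0.333 ,  0.0575]))]
407 [ 0.47332048 -0.2939586   0.10112792] [ 0.49560755 -0.270489    0.10624777] [ 0.48421499 -0.28140299  0.10434109]
((272.0, 264.0), 11.70479965209961) [ 0.48410855 -0.28071619  0.105     ]
[[-0.156  0.988  0.   ]
 [ 0.988  0.156 -0.   ]
 [-0.     0.    -1.   ]]
```

View pics/w1.png

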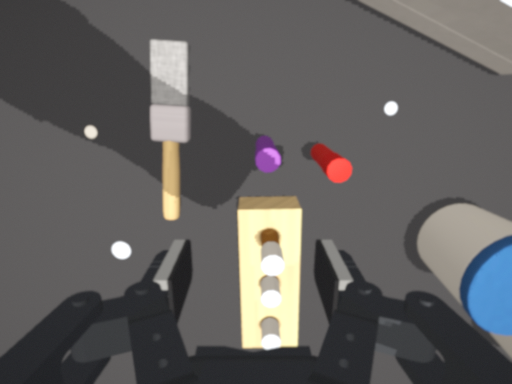

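The wrist view confirms the choice. The white cap with amber below it is at (272,262), the purple tube is at (267,155) and the red one at (332,165). Going down onto the cap.

>>> step_arm(
  slide=[
    [-27.8,6.1,0],
    [-27.8,6.1,0],
    [-27.7,6,0],
    [0,0,35],
    [0,0,35],
  ],
  rot=[
    [0,0,0],
    [0,0,0],
    [0,0,0],
    [0,0,0],
    [0,0,0],
  ],
)

```text
t: 3.77
eef_pos: [0.4863, -0.2837, 0.1699]
orientation: [2.029, 2.392, 0.001]
force: [-0.4, 0.3, -1.1]
gripper_width: 0.0595
```

>>> step_arm(
  slide=[
    [0,0,30],
    [0,0,30],
    [0,0,30],
    [0,0,0],
    [0,0,0],
  ],
  rot=[
    [0,0,0],
    [0,0,0],
    [0,0,0],
    [0,0,0],
    [0,0,0],
  ],
)

```text
t: 4.18
eef_pos: [0.4835, -0.2809, 0.0786]
orientation: [-2.03, -2.394, 0.001]
force: [0.2, -0.8, 0.3]
gripper_width: 0.06
```

>>> step_arm(
  slide=[
    [0,0,0],
    [0,0,0],
    [0,0,0],
    [0,0,0],
    [0,0,0],
  ],
  rot=[
    [0,0,0],
    [0,0,0],
    [0,0,0],
    [0,0,0],
    [0,0,0],
  ],
  grip=0,
  newtons=40,
)

```text
t: 4.6
eef_pos: [0.4853, -0.2821, 0.0813]
orientation: [2.032, 2.392, 0.0]
force: [-0.5, -0.3, 7.2]
gripper_width: 0.0216
```

>>> step_arm(
  slide=[
    [0,0,0],
    [0,0,0],
    [0,0,0],
    [0,0,0],
    [0,0,0],
  ],
  rot=[
    [0,0,0],
    [0,0,0],
    [0,0,0],
    [0,0,0],
    [0,0,0],
  ],
)

```text
t: 5.02
eef_pos: [0.4853, -0.2821, 0.0813]
orientation: [2.032, 2.392, 0.0]
force: [-0.8, -0.5, 6.7]
gripper_width: 0.022
```

>>> step_arm(
  slide=[
    [0,0,-10],
    [0,0,-20],
    [0,0,-35],
    [0,0,-38],
    [0,0,-37],
  ],
  rot=[
    [0,0,0],
    [0,0,0],
    [0,0,0],
    [0,0,0],
    [0,0,0],
  ],
)

```text
t: 5.43
eef_pos: [0.484, -0.2811, 0.2222]
orientation: [2.034, 2.394, 0.0]
force: [1.4, -1.2, -0.4]
gripper_width: 0.0218
```

>>> step_arm(
  slide=[
    [15,6,0],
    [36,12,0],
    [36,12,0],
    [36,12,0],
    [36,12,0],
  ],
  rot=[
    [0,0,0],
    [0,0,0],
    [0,0,0],
    [0,0,0],
    [0,0,0],
  ],
)

```text
t: 5.85
eef_pos: [0.512, -0.1143, 0.2208]
orientation: [2.034, 2.392, 0.001]
force: [0.9, 0.3, -0.8]
gripper_width: 0.022
```

>>> step_arm(
  slide=[
    [36,12,0],
    [36,12,0],
    [36,12,0],
    [20,8,0],
    [16,6,0],
  ],
  rot=[
    [0,0,0],
    [0,0,0],
    [0,0,0],
    [0,0,0],
    [0,0,0],
  ],
)

```text
t: 6.27
eef_pos: [0.5384, 0.0369, 0.2207]
orientation: [2.031, 2.396, 0.002]
force: [0.2, -1.2, -0.8]
gripper_width: 0.0223
```

>>> step_arm(
  slide=[
    [0,0,0],
    [0,0,0],
  ],
  rot=[
    [0,0,0],
    [0,0,0],
  ],
)

```text
t: 6.43
eef_pos: [0.5382, 0.0351, 0.2203]
orientation: [2.031, 2.395, 0.001]
force: [0.0, -0.2, 0.0]
gripper_width: 0.0219
```

Run:
```python
from h import *
s=observe();print(s['eef_pos'],s['orientation'],s['force'])
V=[]
for n in ['wrist','side']:
    im,d=eyes.capture(n);C=cam(n,s)
    np.savez(f'pics/{n}1.npz',im=im,d=d)
    for t,z in [('port',.123),('tall_vial_mid',s['eef_pos'][2]-.0238)]:
        print(n,t,[(np.round(r['centre'],1).tolist(),round(r['conf'],2),at_z(C,r['centre'],z).round(4)) for r in finder.pinpoint(n,t)])
    print('port pred',proj(C,np.array([.5395,.034,.123])),'foot',proj(C,s['eef_pos']-[0,0,.0713]))
    c=proj(C,np.array([.5395,.034,.123])) if n=='side' else (256,192)
    V.append(im if n=='wrist' else cv2.resize(im[100:250,180:380],(512,384),interpolation=cv2.INTER_CUBIC))
cv2.imwrite('pics/v4.png',cv2.resize(cv2.cvtColor(np.hstack(V),cv2.COLOR_RGB2BGR),(800,300),interpolation=cv2.INTER_AREA))
```

```text
[0.53820861 0.03510956 0.22027193] [2.03129302e+00 2.39546643e+00 6.88775561e-04] [ 0.0117685  -0.21954533  0.00419862]
wrist port [([251.4, 192.7], 0.84, array([0.5371, 0.0362, 0.123 ]))]
wrist tall_vial_mid [([212.9, 342.0], 0.66, array([ 0.5258, -0.0398,  0.1965])), ([250.3, 234.9], 0.65, array([0.5368, 0.0356, 0.1965])), ([89.2, 304.1], 0.56, array([ 0.45  , -0.0245,  0.1965])), ([458.2, 95.7], 0.44, array([0.6235, 0.1242, 0.1965]))]
port pred [254.06589036 195.86937437] foot [252.64000823 205.98377765]
side port [([257.1, 166.4], 0.82, array([0.5448, 0.0521, 0.123 ])), ([200.8, 148.9], 0.67, array([0.4054, 0.1492, 0.123 ]))]
side tall_vial_mid [([261.6, 258.7], 0.86, array([ 0.5092, -0.3281,  0.1965])), ([230.4, 259.1], 0.74, array([ 0.4559, -0.3231,  0.1965])), ([255.9, 147.8], 0.64, array([0.5385, 0.0237, 0.1965])), ([261.6, 344.1], 0.57, array([ 0.4893, -0.4924,  0.1965]))]
port pred [255.81007323 170.69966361] foot [255.23647998 161.78627686]
```

View pics/v4.png

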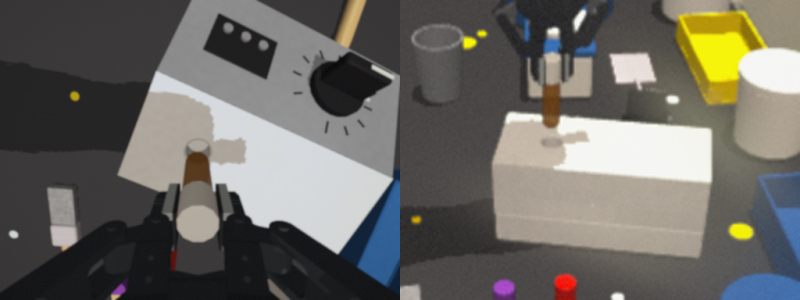

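The vial hangs straight in the fingers, with the port mouth just behind its foot: wrist about (253,188), side about (257,170). Refining the port centre from the unobstructed top picture and from depth.

Run:
```python
from h import *
s=observe()
V=[]
for f,n in [('top0','top'),('side0','side'),('wrist1','wrist')]:
    D=np.load(f'pics/{f}.npz');C=cam(n,s);p=proj(C,np.array([.5395,.034,.123]));im=D['im']
    m=21 if n!='wrist' else 40
    u,v=p.round().astype(int); c=im[v-m:v+m,u-m:u+m]; V.append(cv2.resize(c,(266,266),interpolation=cv2.INTER_CUBIC))
    q=[proj(C,np.array([.5395+.0125*np.cos(a),.034+.0125*np.sin(a),.123])) for a in np.linspace(0,2*np.pi,24)]
    for x in q:
        cv2.circle(V[-1],tuple(((x-[u-m-.0,v-m-.0]+.5)*266/(2*m)).astype(int)),1,(255,0,0),-1)
    if n!='wrist': print(n,p, (D['d'][v-9:v+10:2,u-10:u+11:2]*1000).astype(int))
cv2.imwrite('pics/v5.png',cv2.cvtColor(np.hstack(V),cv2.COLOR_RGB2BGR))
```

```text
top [244.27480409 183.05060218] [[ 976  975  978  977  982  978  975  977  971  978  975]
 [ 978  975  977  975  977  976  976  976  975  976  974]
 [ 976  975  978  977  973  975  973  976  975  974  973]
 [ 972  973  976  973  978  990  988  978  973  976  977]
 [ 974  975  973  974 1004 1014 1018 1006  974  973  975]
 [ 971  974  973  985 1017 1015 1015 1016  976  974  976]
 [ 974  973  974  974 1018 1015 1017 1017  972  970  977]
 [ 972  975  971  975  974 1013 1013  974  972  971  972]
 [ 973  972  971  974  972  971  975  972  969  971  972]
 [ 972  969  970  974  970  971  968  970  973  971  969]]
side [255.81007323 170.69966361] [[1114 1111 1112 1114 1112 1110 1115 1109 1116 1115 1114]
 [1104 1102 1105 1110 1103 1105 1103 1105 1103 1107 1106]
 [1097 1100 1100 1100 1099 1102 1101 1103 1099 1097 1097]
 [1094 1091 1094 1096 1097 1099 1096 1093 1090 1092 1090]
 [1087 1086 1090 1098 1097 1103 1097 1091 1084 1088 1082]
 [1081 1081 1076 1098 1100 1102 1104 1081 1080 1078 1079]
 [1074 1072 1075 1075 1075 1076 1073 1078 1074 1072 1071]
 [1065 1067 1066 1065 1062 1061 1068 1064 1066 1066 1066]
 [1054 1061 1059 1061 1062 1059 1056 1057 1063 1059 1059]
 [1052 1052 1051 1052 1050 1050 1050 1049 1055 1052 1053]]
```

View pics/v5.png

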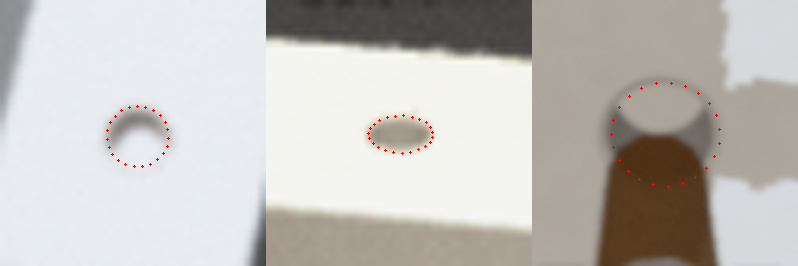

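Run:
```python
from h import *
s=observe()
for n in ['wrist','side']:
    C=cam(n,s);im=np.load(f'pics/{n}1.npz')['im'].astype(int)
    e=s['eef_pos']; th=np.linspace(0,2*np.pi,60)
    q=np.array([proj(C,e+[.0105*np.cos(a),.0105*np.sin(a),-.0713]) for a in th])
    print(n,'pred foot row min,max,col min,max',q[:,1].min(),q[:,1].max(),q[:,0].min(),q[:,0].max())
    br=(im[...,0]-im[...,2]>25)&(im[...,0]<150)
    c=proj(C,e-[0,0,.06]).astype(int)
    w=np.zeros_like(br);w[c[1]-25:c[1]+30,c[0]-22:c[0]+22]=1
    br&=w.astype(bool); r,cc=np.nonzero(br)
    for row in sorted(set(r))[::3]:
        k=cc[r==row]; print(row,k.min(),k.max(),end='; ')
    print()
    for z in (.0713,.06,.05,.045):
        q=np.array([proj(C,e+[.0105*np.cos(a),.0105*np.sin(a),-z]) for a in th]); print(z,q.mean(0).round(1),q[:,0].min().round(1),q[:,0].max().round(1))
```

```text
wrist pred foot row min,max,col min,max 191.49931725173826 220.08539392109478 237.49981075808736 267.93281736849525
194 249 255; 197 243 261; 200 240 264; 203 239 265; 206 238 267; 209 237 267; 212 237 267; 215 237 267; 218 236 267; 221 236 267; 224 235 268; 227 235 268; 230 235 269; 233 234 269; 236 234 270; 239 234 234; 
0.0713 [253.  205.9] 237.5 267.9
0.06 [253.  211.9] 236.7 268.7
0.05 [253.  217.7] 235.9 269.5
0.045 [253.  220.8] 235.5 269.9
side pred foot row min,max,col min,max 160.01376374377313 164.8891472644694 250.93304880801833 259.5519188019922
141 253 259; 144 251 259; 147 251 259; 150 251 259; 153 251 259; 156 251 259; 159 252 258; 162 252 257; 
0.0713 [255.3 162.4] 250.9 259.6
0.06 [255.3 158.6] 250.9 259.6
0.05 [255.3 155.1] 250.9 259.6
0.045 [255.3 153.4] 250.9 259.6
```

>>> step_arm(
  slide=[
    [1,0.5,10],
    [0,0,10],
    [0,0,6],
    [0,0,3],
    [0,0,2],
  ],
  rot=[
    [0,0,0],
    [0,0,0],
    [0,0,0],
    [0,0,0],
    [0,0,0],
  ],
)

```text
t: 7.15
eef_pos: [0.538, 0.0354, 0.1872]
orientation: [-2.034, -2.393, 0.002]
force: [-0.3, -0.3, -0.8]
gripper_width: 0.0216
```

>>> step_arm(
  slide=[
    [0,0,1],
    [0,0,1],
    [0,0,0],
  ],
  rot=[
    [0,0,0],
    [0,0,0],
    [0,0,0],
  ],
)

```text
t: 7.4
eef_pos: [0.5386, 0.0355, 0.1864]
orientation: [2.034, 2.394, 0.0]
force: [0.1, 0.3, -0.9]
gripper_width: 0.0224
```

>>> step_arm(
  slide=[
    [0,0,7],
    [0,0,7],
    [0,0,6],
    [0,0,5],
    [0,0,0],
  ],
  rot=[
    [0,0,0],
    [0,0,0],
    [0,0,0],
    [0,0,0],
    [0,0,0],
  ],
)

```text
t: 7.82
eef_pos: [0.5377, 0.0354, 0.1599]
orientation: [-2.033, -2.393, 0.002]
force: [-0.6, -0.3, -1.2]
gripper_width: 0.0219
```

>>> step_arm(
  slide=[
    [0,0,2],
    [0,0,2],
    [0,0,2],
    [0,0,0],
    [0,0,0],
  ],
  rot=[
    [0,0,0],
    [0,0,0],
    [0,0,0],
    [0,0,0],
    [0,0,0],
  ],
)

```text
t: 8.23
eef_pos: [0.5385, 0.0354, 0.1553]
orientation: [2.034, 2.394, -0.0]
force: [-0.1, 0.2, 0.0]
gripper_width: 0.0225
```

>>> step_arm(
  slide=[
    [0,0,1.5],
    [0,0,1.5],
    [0,0,0],
  ],
  rot=[
    [0,0,0],
    [0,0,0],
    [0,0,0],
  ],
)

```text
t: 8.48
eef_pos: [0.5388, 0.0355, 0.1529]
orientation: [2.034, 2.393, 0.001]
force: [-0.6, -0.1, 3.6]
gripper_width: 0.022
```

>>> step_arm(
  slide=[
    [0,0,1.5],
    [0,0,0],
    [0,0,0],
  ],
  rot=[
    [0,0,0],
    [0,0,0],
    [0,0,0],
  ],
)

```text
t: 8.73
eef_pos: [0.5391, 0.0355, 0.1527]
orientation: [2.033, 2.392, 0.003]
force: [-3.4, -1.1, 16.5]
gripper_width: 0.0221
```

>>> step_arm(
  slide=[
    [0,0,-1],
    [0,0,0],
    [0,0,0],
    [0,0,0],
    [0,0,0],
  ],
  rot=[
    [0,0,0],
    [0,0,0],
    [0,0,0],
    [0,0,0],
    [0,0,0],
  ],
  grip=0.7,
)

```text
t: 9.15
eef_pos: [0.5384, 0.0354, 0.1515]
orientation: [-2.034, -2.394, 0.001]
force: [0.1, 0.5, 1.1]
gripper_width: 0.0596
```

>>> step_arm(
  slide=[
    [0,0,-15],
    [0,0,-25],
    [0,0,-35],
    [0,0,-30],
    [0,0,-15],
  ],
  rot=[
    [0,0,0],
    [0,0,0],
    [0,0,0],
    [0,0,0],
    [0,0,0],
  ],
)

```text
t: 9.57
eef_pos: [0.5393, 0.0355, 0.2753]
orientation: [2.033, 2.392, 0.004]
force: [0.4, 0.4, -0.6]
gripper_width: 0.0599
```

>>> step_arm(
  slide=[
    [0,35,0],
    [0,35,0],
    [0,30,0],
    [0,0,0],
    [0,0,0],
  ],
  rot=[
    [0,0,0],
    [0,0,0],
    [0,0,0],
    [0,0,0],
    [0,0,0],
  ],
)

```text
t: 9.98
eef_pos: [0.6381, 0.0518, 0.27]
orientation: [-2.033, -2.393, 0.003]
force: [-1.1, -0.4, -0.3]
gripper_width: 0.0599
```

Run:
```python
from h import *
s=observe();print(s['eef_pos'],s['joints'].round(3))
im,d=eyes.capture('wrist');C=cam('wrist',s)
np.savez('pics/wrist2.npz',im=im,d=d,T=C[2])
ims=cv2.cvtColor(im,cv2.COLOR_RGB2BGR)
ang=np.arctan2(.969,.249) 
u=np.array([.249,.969,0]); n=u*np.sin(np.radians(35))+np.array([0,0,np.cos(np.radians(35))])
for t,z in [('dial_grip',.1119),('port',.123),('tall_vial_mid',.1285)]:
    print(t,[(np.round(r['centre'],1).tolist(),round(r['conf'],2),at_z(C,r['centre'],z).round(4)) for r in finder.pinpoint('wrist',t)])
b=np.array([.672,.1132,.084]);print('pred base',proj(C,b),'grip',proj(C,b+.034*n))
# vial cap check via depth
vv,uu=np.mgrid[0:384,0:512]
pts=cv2.undistortPoints(np.stack([uu,vv],-1).reshape(-1,1,2).astype(float),C[0],np.array([C[1],0,0,0,0.])).reshape(384,512,2)
P=np.dstack([pts,np.ones((384,512))])*d[...,None]@C[2][:3,:3].T+C[2][:3,3]
k=(d>0)&(abs(P[...,0]-.539)<.02)&(abs(P[...,1]-.036)<.02)&(P[...,2]>.16)&(P[...,2]<.2)
if k.sum(): print('cap',k.sum(),np.median(P[k],0),np.percentile(P[k],95,0))
cv2.imwrite('pics/v6.png',cv2.resize(ims,(800,600),interpolation=cv2.INTER_CUBIC))
```

```text
[0.63810316 0.05177812 0.26997297] [ 0.081  0.441  0.365  1.497 -0.     1.49 ]
dial_grip [([311.6, 95.5], 0.62, array([0.6774, 0.1312, 0.1119]))]
port [([143.2, 173.8], 0.88, array([0.538 , 0.0388, 0.123 ]))]
tall_vial_mid [([138.9, 180.0], 0.97, array([0.5363, 0.0341, 0.1285])), ([98.5, 308.0], 0.53, array([ 0.502 , -0.1115,  0.1285]))]
pred base [297.37650236 113.03437914] grip [311.24390024  94.40141472]
cap 869 [0.54060703 0.03739616 0.17549422] [0.54881382 0.04601548 0.17679715]
```

View pics/v6.png

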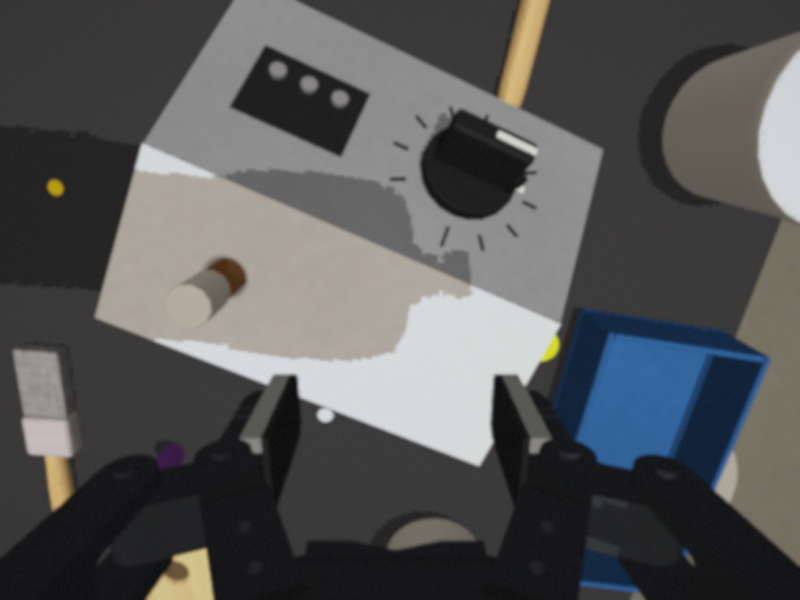

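The dial pointer (white mark) runs along the panel's width with its nose at pixel (337,97), which reads as about 90°, or 3 clicks. The vial stands in the port with its cap at (125,195). Its cap-top depth is 0.1755 m, so it is home. Planning the dial pose.

Run:
```python
from h import *
s=observe();C=(*cam('wrist',s)[:2],np.load('pics/wrist2.npz')['T'])
u=np.array([.249,.969,0]);u/=np.linalg.norm(u); z=np.array([0,0,1.]);a=np.radians(35)
n=u*np.sin(a)+z*np.cos(a); sl=-u*np.cos(a)+z*np.sin(a); yd=np.cross(n,sl)
b=np.array([.672,.1132,.084])
for k in (60,90,120,150):
    t=np.radians(k); print(k,'nose top px (x1.5625)',(proj(C,b+.047*n+.025*(np.cos(t)*sl+np.sin(t)*yd))*1.5625).round(0),'tail',(proj(C,b+.047*n-.025*(np.cos(t)*sl+np.sin(t)*yd))*1.5625).round(0))
Rt=np.column_stack([np.cross(-sl,-n),-sl,-n]); Rc=R.from_rotvec(s['orientation']).as_matrix()
w=R.from_matrix(Rc.T@Rt).as_rotvec();print('rotvec tool',w.round(4),np.linalg.norm(w))
pre=b+(.025+.090)*n; d=pre-s['eef_pos'];print('pre',pre,'slide in target frame mm',(Rt.T@d*1000).round(1),'in current frame',(Rc.T@d*1000).round(1))
print('target rv',R.from_matrix(Rt).as_rotvec())
Ct=cam('top');print('tub',at_z(Ct,(190,60),.115),[(r['centre'],r['conf'],at_z(Ct,r['centre'],0)) for r in finder.pinpoint('top','round_tub')])
```

```text
60 nose top px (x1.5625) [526. 170.] tail [467. 100.]
90 nose top px (x1.5625) [537. 154.] tail [454. 115.]
120 nose top px (x1.5625) [537. 134.] tail [453. 136.]
150 nose top px (x1.5625) [526. 114.] tail [464. 157.]
rotvec tool [ 0.5401 -0.3529 -1.1195] 1.2921062440869775
pre [0.68841647 0.17708577 0.17820249] slide in target frame mm [-19.1 164.2  -0.2] in current frame [115.6  71.6  94. ]
target rv [-0.36704945 -2.90320033  0.91537555]
tub [0.87938761 0.17757363 0.115     ] [([350.9, 125.2], 0.94, array([ 0.72577398, -0.27732406,  0.        ]))]
```

>>> step_arm(
  slide=[
    [0,0,0],
    [0,0,0],
    [0,0,0],
    [0,0,0],
    [0,0,0],
  ],
  rot=[
    [0.0491,-0.0321,-0.1018],
    [0.0491,-0.0321,-0.1018],
    [0.0491,-0.0321,-0.1018],
    [0.0491,-0.0321,-0.1018],
    [0.0491,-0.0321,-0.1018],
  ],
  grip=0.6,
)

```text
t: 10.65
eef_pos: [0.6369, 0.0512, 0.2728]
orientation: [-1.325, -2.773, 0.449]
force: [0.1, -0.3, -0.8]
gripper_width: 0.0517
```

>>> step_arm(
  slide=[
    [0,0,0],
    [0,0,0],
    [0,0,0],
    [0,0,0],
    [0,0,0],
  ],
  rot=[
    [0.0491,-0.0321,-0.1018],
    [0.0491,-0.0321,-0.1018],
    [0.0491,-0.0321,-0.1018],
    [0.0491,-0.0321,-0.1018],
    [0.0491,-0.0321,-0.1018],
  ],
)

```text
t: 11.07
eef_pos: [0.637, 0.0515, 0.2724]
orientation: [-0.525, -2.906, 0.847]
force: [0.2, -0.1, -0.9]
gripper_width: 0.0514
```

>>> step_arm(
  slide=[
    [0,0,0],
    [-5,41,0],
    [-5,41,0],
    [-5,41,0],
    [-4,41,0],
  ],
  rot=[
    [0.0491,-0.0321,-0.1018],
    [0,0,0],
    [0,0,0],
    [0,0,0],
    [0,0,0],
  ],
)

```text
t: 11.48
eef_pos: [0.6891, 0.178, 0.1781]
orientation: [-0.368, -2.905, 0.914]
force: [1.6, -0.5, 0.1]
gripper_width: 0.0513
```

>>> step_arm(
  slide=[
    [0,0,0],
    [0,0,0],
    [0,0,0],
  ],
  rot=[
    [0,0,0],
    [0,0,0],
    [0,0,0],
  ],
)

```text
t: 11.73
eef_pos: [0.6888, 0.1769, 0.1781]
orientation: [-0.366, -2.903, 0.916]
force: [-1.2, -0.7, 0.7]
gripper_width: 0.0514
```

```bash
cat > chk.py <<'E'
from h import *
s=observe();print(s['t'],s['eef_pos'],s['orientation'],s['joints'].round(3),s['gripper_width'],s['torque'].round(2))
u=np.array([.249,.969,0]);u/=np.linalg.norm(u); z=np.array([0,0,1.]);a=np.radians(35)
n=u*np.sin(a)+z*np.cos(a); sl=-u*np.cos(a)+z*np.sin(a); yd=np.cross(n,sl)
b=np.array([.672,.1132,.084])
Rt=np.column_stack([np.cross(-sl,-n),-sl,-n]); Rc=R.from_rotvec(s['orientation']).as_matrix()
w=R.from_matrix(Rc.T@Rt).as_rotvec();print('rot to target',w.round(4))
print('to grip, tool mm',(Rc.T@(b+.025*n-s['eef_pos'])*1000).round(1))
rel=Rc.T@Rt; t=-Rc[:,1]; print('tool y angle vs slope deg', np.degrees(np.arctan2(t@yd,t@sl)).round(2),'tilt',np.degrees(np.arccos(-Rc[:,2]@n)).round(2),'axis torque',(s['torque']@n).round(3))
E
python3 - <<'E'
from chk import *
im,d=eyes.capture('wrist');C=cam('wrist',s)
np.savez('pics/wrist3.npz',im=im,d=d,T=C[2])
print([(r['centre'],r['conf']) for r in finder.pinpoint('wrist','dial_grip')],proj(C,b+.034*n))
v=im.copy()
for t in (90,):
    t=np.radians(t);e=np.cos(t)*sl+np.sin(t)*yd;f=np.cross(n,e)
    for i in (-25,25):
        for j in (-7,7): cv2.circle(v,tuple(proj(C,b+.047*n+e*i/1000+f*j/1000).round().astype(int)),2,(255,0,0),-1)
cv2.imwrite('pics/v7.png',cv2.cvtColor(v,cv2.COLOR_RGB2BGR))
E
```

```text
11.7333 [0.68878896 0.17685601 0.17807443] [-0.36573508 -2.90342682  0.91615168] [ 0.439  0.958  0.958  1.99  -0.459  0.788] 0.05143562331110245 [ 0.4  -0.15 -0.06]
rot to target [-0.0004  0.0006  0.0007]
to grip, tool mm [ 0.5  0.1 89.8]
tool y angle vs slope deg 0.04 tilt 0.04 axis torque -0.08
[([254.2, 204.7], 0.89)] [253.25074123 201.63726739]
```

View pics/v7.png

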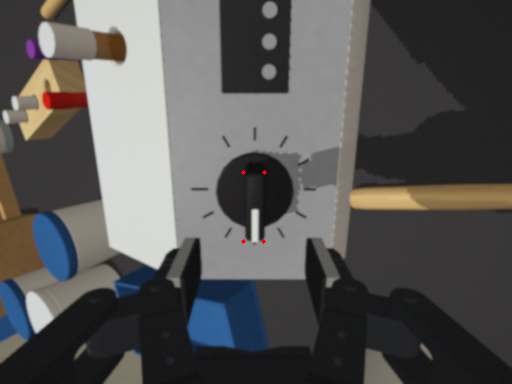

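The dial is centred in the view at (255,195), with its nose down at (255,240) and the long tick at left (200,189). That is 90°, 3 clicks, and the model corners overlay well. Approaching.

>>> step_arm(
  slide=[
    [0.5,0,20],
    [0,0,25],
    [0,0,20],
    [0,0,10],
    [0,0,5],
  ],
  rot=[
    [0,0,0],
    [0,0,0],
    [0,0,0],
    [0,0,0],
    [0,0,0],
  ],
)

```text
t: 12.25
eef_pos: [0.6765, 0.1303, 0.114]
orientation: [-0.371, -2.904, 0.914]
force: [0.4, -0.9, 0.4]
gripper_width: 0.0512
```

>>> step_arm(
  slide=[
    [0,0,5],
    [0,0,4],
    [0,0,0],
    [0,0,0],
  ],
  rot=[
    [0,0,0],
    [0,0,0],
    [0,0,0],
    [0,0,0],
  ],
)

```text
t: 12.58
eef_pos: [0.6761, 0.1278, 0.1056]
orientation: [-0.367, -2.905, 0.915]
force: [-0.4, -0.1, 0.3]
gripper_width: 0.0517
```

>>> step_arm(
  slide=[
    [0,0,0],
    [0,0,0],
    [0,0,0],
    [0,0,0],
    [0,0,0],
  ],
  rot=[
    [0,0,0],
    [0,0,0],
    [0,0,0],
    [0,0,0],
    [0,0,0],
  ],
  grip=0,
  newtons=50,
)

```text
t: 13.0
eef_pos: [0.6761, 0.1286, 0.1047]
orientation: [-0.366, -2.905, 0.914]
force: [0.9, 4.9, 0.8]
gripper_width: 0.0132
```

>>> step_arm(
  slide=[
    [0,0,0],
    [0,0,0],
    [0,0,0],
  ],
  rot=[
    [0,0,0],
    [0,0,0],
    [0,0,0],
  ],
)

```text
t: 13.25
eef_pos: [0.6761, 0.1286, 0.1047]
orientation: [-0.366, -2.905, 0.914]
force: [1.0, 6.1, 0.3]
gripper_width: 0.0134
```

```bash
python3 chk.py
```

```text
13.25 [0.67609437 0.12860674 0.1047414 ] [-0.3662096  -2.90487786  0.91384662] [ 0.389  0.88   0.61   1.695 -0.478  0.737] 0.013375593031692059 [ 1.35 -0.37 -0.01]
rot to target [0.0014 0.001  0.0004]
to grip, tool mm [ 0.1 -1.2  1.1]
tool y angle vs slope deg 0.02 tilt 0.1 axis torque -0.022
```

>>> step_arm(
  slide=[
    [0,1.2,0],
    [0,0,0],
    [0,0,0],
    [0,0,0],
    [0,0,0],
  ],
  rot=[
    [0,0,0],
    [0,0,0.04],
    [0,0,0.12],
    [0,0,0.12],
    [0,0,0.12],
  ],
)

```text
t: 13.67
eef_pos: [0.6761, 0.1286, 0.1047]
orientation: [0.952, 2.794, -0.928]
force: [1.1, 2.8, 3.5]
gripper_width: 0.013
```

>>> step_arm(
  slide=[
    [0,0,0],
    [0,0,0],
    [0,0,0],
    [0,0,0],
    [0,0,0],
  ],
  rot=[
    [0,0,0.1],
    [0,0,0.1],
    [0,0,0.1],
    [0,0,0.1],
    [0,0,0],
  ],
)

```text
t: 14.08
eef_pos: [0.676, 0.1287, 0.1047]
orientation: [1.434, 2.461, -0.864]
force: [-0.2, 2.3, 4.9]
gripper_width: 0.0136
```

```bash
python3 chk.py
```

```text
14.0833 [0.67604539 0.12867638 0.10468878] [ 1.43448734  2.46088243 -0.86395673] [ 0.389  0.882  0.611  1.697 -0.478  1.543] 0.013585779853201385 [ 0.32  0.11 -0.25]
rot to target [ 2.000e-04  8.000e-04 -8.042e-01]
to grip, tool mm [-0.8 -0.9  1.1]
tool y angle vs slope deg -46.08 tilt 0.04 axis torque -0.098
```

>>> step_arm(
  slide=[
    [0,0,0],
    [0,0,0],
    [0,0,0],
    [0,0,0],
    [0,0,0],
  ],
  rot=[
    [0,0,0.12],
    [0,0,0.12],
    [0,0,0.12],
    [0,0,0.1],
    [0,0,0.1],
  ],
)

```text
t: 14.5
eef_pos: [0.676, 0.1287, 0.1047]
orientation: [1.968, 1.888, -0.731]
force: [-1.1, 3.0, 4.7]
gripper_width: 0.0133
```

>>> step_arm(
  slide=[
    [0,0,0],
    [0,0,0],
    [0,0,0],
    [0,0,0],
    [0,0,0],
  ],
  rot=[
    [0,0,0.1],
    [0,0,0.06],
    [0,0,0.02],
    [0,0,0],
    [0,0,0],
  ],
)

```text
t: 14.92
eef_pos: [0.676, 0.1287, 0.1046]
orientation: [2.1, 1.688, -0.68]
force: [-0.5, 3.9, 6.5]
gripper_width: 0.0134
```

```bash
python3 chk.py
```

```text
14.9167 [0.67598639 0.12873617 0.10463077] [ 2.10015742  1.68828407 -0.67979469] [ 0.389  0.881  0.611  1.696 -0.478  2.274] 0.01335433939267094 [ 0.43  0.25 -0.59]
rot to target [ 5.000e-04  3.000e-04 -1.536e+00]
to grip, tool mm [-1.3 -0.   1.1]
tool y angle vs slope deg -88.01 tilt 0.03 axis torque -0.285
```

>>> step_arm(
  slide=[
    [0,0,0],
    [0,0,0],
    [0,0,0],
  ],
  rot=[
    [0,0,0.03],
    [0,0,0.02],
    [0,0,0],
  ],
)

```text
t: 15.17
eef_pos: [0.676, 0.1288, 0.1046]
orientation: [2.135, 1.63, -0.665]
force: [-0.4, 3.4, 5.6]
gripper_width: 0.0136
```

```bash
python3 chk.py
```

```text
15.1667 [0.675995   0.12875127 0.10463407] [ 2.13456141  1.62989011 -0.66470428] [ 0.389  0.882  0.611  1.696 -0.478  2.324] 0.013596826313249375 [0.56 0.4  0.23]
rot to target [ 5.000e-04  5.000e-04 -1.586e+00]
to grip, tool mm [-1.3  0.   1.1]
tool y angle vs slope deg -90.87 tilt 0.04 axis torque 0.493
```

>>> step_arm(
  slide=[
    [0,0,0],
    [0,0,0],
    [0,0,0],
  ],
  rot=[
    [0,0,0.03],
    [0,0,0],
    [0,0,0],
  ],
)

```text
t: 15.42
eef_pos: [0.676, 0.1288, 0.1047]
orientation: [2.153, 1.597, -0.656]
force: [1.2, 3.2, 5.5]
gripper_width: 0.0134
```

Run:
```python
from chk import *
im,d=eyes.capture('wrist')
im,d=eyes.capture('top')
np.savez('pics/top2.npz',im=im,d=d)
```

```text
15.4167 [0.67599261 0.12875184 0.10466934] [ 2.15290137  1.59713479 -0.65625695] [ 0.389  0.882  0.611  1.697 -0.478  2.352] 0.013362690554477495 [0.67 0.64 0.96]
rot to target [ 4.0000e-04  9.0000e-04 -1.6138e+00]
to grip, tool mm [-1.3  0.1  1.1]
tool y angle vs slope deg -92.46 tilt 0.05 axis torque 1.235
```

Torque rises to 1.2 N m, against 0.16 for a click, so the dial is hard against its stop. Backing off 120°.

>>> step_arm(
  slide=[
    [0,0,0],
    [0,0,0],
    [0,0,0],
    [0,0,0],
    [0,0,0],
  ],
  rot=[
    [0,0,-0.04],
    [0,0,-0.1],
    [0,0,-0.12],
    [0,0,-0.12],
    [0,0,-0.12],
  ],
)

```text
t: 15.93
eef_pos: [0.676, 0.1287, 0.1047]
orientation: [1.748, 2.159, -0.796]
force: [-0.9, 3.1, 5.0]
gripper_width: 0.0133
```

>>> step_arm(
  slide=[
    [0,0,0],
    [0,0,0],
    [0,0,0],
    [0,0,0],
    [0,0,0],
  ],
  rot=[
    [0,0,-0.12],
    [0,0,-0.12],
    [0,0,-0.12],
    [0,0,-0.12],
    [0,0,-0.12],
  ],
)

```text
t: 16.35
eef_pos: [0.6761, 0.1286, 0.1047]
orientation: [1.086, 2.715, -0.914]
force: [-0.1, 2.3, 6.2]
gripper_width: 0.0132
```

>>> step_arm(
  slide=[
    [0,0,0],
    [0,0,0],
    [0,0,0],
    [0,0,0],
    [0,0,0],
  ],
  rot=[
    [0,0,-0.12],
    [0,0,-0.12],
    [0,0,-0.12],
    [0,0,-0.12],
    [0,0,-0.12],
  ],
)

```text
t: 16.77
eef_pos: [0.6762, 0.1287, 0.1047]
orientation: [-0.234, -2.894, 0.902]
force: [-1.1, 3.1, 6.0]
gripper_width: 0.0135
```

>>> step_arm(
  slide=[
    [0,0,0],
    [0,0,0],
    [0,0,0],
    [0,0,0],
    [0,0,0],
  ],
  rot=[
    [0,0,-0.12],
    [0,0,-0.12],
    [0,0,-0.12],
    [0,0,-0.084],
    [0,0,0],
  ],
)

```text
t: 17.18
eef_pos: [0.6762, 0.1287, 0.1046]
orientation: [0.391, -2.768, 0.815]
force: [-0.1, 2.3, 5.8]
gripper_width: 0.0134
```

```bash
python3 chk.py
```

```text
17.1833 [0.67617145 0.12867376 0.10464084] [ 0.39097909 -2.76844025  0.815253  ] [ 0.389  0.882  0.611  1.696 -0.478  0.206] 0.013421676993123518 [ 0.37  0.01 -0.16]
rot to target [-2.000e-04  9.000e-04  5.318e-01]
to grip, tool mm [ 0.8 -1.   1.1]
tool y angle vs slope deg 30.47 tilt 0.05 axis torque -0.068
```

>>> step_arm(
  slide=[
    [0,0,0],
    [0,0,0],
    [0,0,0],
    [0,0,0],
    [0,0,0],
  ],
  rot=[
    [0,0,0],
    [0,0,0],
    [0,0,0],
    [0,0,0],
    [0,0,0],
  ],
  grip=0.6,
)

```text
t: 17.6
eef_pos: [0.676, 0.1285, 0.1039]
orientation: [0.38, -2.771, 0.817]
force: [0.1, 0.0, -0.2]
gripper_width: 0.0513
```

>>> step_arm(
  slide=[
    [0,0,-10],
    [0,0,-25],
    [0,0,-30],
    [0,0,-30],
    [0,0,-20],
  ],
  rot=[
    [0,0,0],
    [0,0,0],
    [0,0,0],
    [0,0,0],
    [0,0,0],
  ],
)

```text
t: 18.02
eef_pos: [0.6923, 0.1936, 0.2009]
orientation: [0.381, -2.773, 0.816]
force: [1.6, 0.8, 0.7]
gripper_width: 0.0509
```

>>> step_arm(
  slide=[
    [0,0,0],
    [0,0,0],
    [0,0,0],
  ],
  rot=[
    [0,0,0],
    [0,0,0],
    [0,0,0],
  ],
)

```text
t: 18.27
eef_pos: [0.6924, 0.1922, 0.197]
orientation: [0.381, -2.77, 0.817]
force: [0.2, 0.4, -0.1]
gripper_width: 0.0511
```

Run:
```python
from chk import *
im,d=eyes.capture('wrist');C=cam('wrist',s);v=im.copy()
for k in (90,120,150):
    t=np.radians(k);print(k,proj(C,b+.047*n+.025*(np.cos(t)*sl+np.sin(t)*yd)).round(0),proj(C,b+.047*n-.025*(np.cos(t)*sl+np.sin(t)*yd)).round(0))
sd,_=eyes.capture('side')
o=np.hstack([v,cv2.resize(sd[90:378,180:372],(256,384),interpolation=cv2.INTER_CUBIC)])
cv2.imwrite('pics/v8.png',cv2.cvtColor(o,cv2.COLOR_RGB2BGR))
```

```text
18.2667 [0.69237294 0.19222009 0.19696098] [ 0.38064093 -2.76958129  0.81689528] [ 0.454  1.009  1.118  2.107 -0.452  0.28 ] 0.051086540713818344 [ 0.48 -0.14 -0.05]
rot to target [-0.0008 -0.0009  0.5249]
to grip, tool mm [  1.   -1.7 114.3]
tool y angle vs slope deg 30.07 tilt 0.07 axis torque -0.047
90 [235. 223.] [268. 168.]
120 [251. 227.] [251. 164.]
150 [267. 223.] [234. 168.]
```

View pics/v8.png

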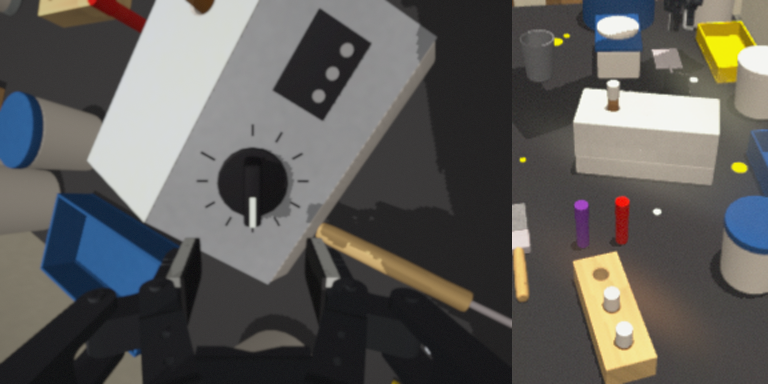

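The pointer nose is at (252,227), exactly where the model puts 120° (251,227), so the dial is four clicks from the stop. The side crop shows the vial standing upright in the port at (613,95) with only its cap and a little amber showing. The rack's first hole is empty and both short vials, the purple tube and the red tube are unmoved. The gripper is clear, so I am handing in.

```bash
python3 -c "
from plant import order
print(order.job_done())"
```

```text
the job is handed in; nothing more can be done
None
```

The job is done and handed in after about 18 s of robot time.

- **Vial:** I took the amber tall vial from the rack by its cap and stood it in the port until its foot met the bottom. The cap top then measured 0.1755 m, against 0.176 m for fully home. The last side picture shows it upright.
- **Dial:** It started three clicks from the stop. I turned it clockwise to the stop, where the torque rose to about 1.2 N m, against about 0.16 N m for a click. I then backed it off 120° and let go. The last wrist picture shows the pointer nose within about 1 pixel of where notch 4 should be.
- **Everything else:** The rack, the short vials and the purple and red tubes look unmoved in the last side picture. The gripper was clear of everything at hand-in.

No final check failed. While placing the vial, the wrist and fixed cameras disagreed on the port's position by about 1 to 1.5 mm. I aimed mid-way and the vial went in without side force. At the dial, gripping pulled the tool about 1 mm sideways with roughly 6 N, so I shifted over to match.

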